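# Clip the lathe's spindle key into the snap hook

### The job

Pick up the spindle key by its grip and push its round eye down past the sprung gate of the snap hook on the stand until the gate has snapped fully shut behind it, gently and without ramming the eye into the bottom of the hook. Let go so that the key hangs down in the closed hook, and do not disturb the other things on the worktop.

Things in the scene. Friction and masses are not known exactly. Their poses are not given: they have to be found in the camera images.
- key: The spindle key, loose, lying flat, about 60 g. Plastic ribbed grip block 36 long (x) x 18 wide (y) x 30 mm high (z); the origin is the centre of the block's underside, z up when it lies flat. Along +x a thin steel neck carries a round steel eye; along -x is a small steel fork, which ends 51 mm from the origin. Take it by the 18 mm width. The key may slip or pitch in a weak grip, since the eye is pushed 46 mm from the grip.
- eye (a point): Centre of the key's eye, at key x = +46 mm, z = 15 mm. The eye is a ring of 5 mm wire in the key's x-y plane (level when the key lies flat): 18 mm inside, 28 mm outside. While the eye opens the gate the push felt at the wrist slackens when the motion pauses long, so read it while moving or right after a small step.
- stand: Fixed stand: 110 x 90 mm base plate, a post 46 mm behind the hook, an arm forward from its top that carries the hook. Origin on the worktop plumb below the middle of the crook; z up, +x from the hook to the post, so the hook's open side and nose are at -x. The hook's height is NOT reported: it is clamped anywhere in a 50 mm range and must be found by touch or sight.
- crook_low (a point): Stand x, y = 0, z = 130 mm: centre line of the crook's lowest bar if clamped lowest; really 0 to 50 mm higher. J of 7 mm bar in stand x-z plane: shank centre x = +14, nose x = -14 mm (21 mm clear between). Above the bar: nose tip 31 mm, hook top 48 mm. Gate: 5 mm bar hinged at shank top (40 mm up), sloping to rest inside the nose at 29 mm up; sprung shut, swings only down.
- entry (a point): At stand x = -14, y = 0, z = 225 mm, above the nose. Bring the eye's centre here (within 4 mm), key level, key +x along stand +x, and push straight down: the nose enters the eye, the eye's far wire opens the gate. Push about 4 N rising to 5 to 8, then near 0 some 17 to 24 mm after first touch; go 4 to 7 mm on, so that the gate shuts free of the wire. Solid crook 10 mm on. Over 18 N is too hard.
- cone: Bystander: felt polishing cone, 42 mm wide, 49 mm high, standing; origin under its centre.
- dish: Bystander: small shallow glass dish, 66 mm wide, 22 mm high; origin under its centre.
- bar: Bystander: pale bar of polishing compound, 28 x 72 x 26 mm; origin under its centre.
- model_right: Bystander: white plaster jaw model, 54 x 68 x 29 mm; origin under its centre.
There are look-alikes about, which are no part of the job. Of the things that look like the stand, the larger one is meant.

How it is judged:
By the outcome, as a careful person would: the job done as asked, in the order asked, and still so for the second after the job is handed in, with the robot touching nothing.
It also fails if it takes over 64 s, if anything falls off the work surface, if the arm or the gripper's body presses on something with over 40 N, if the wrist force passes 120 N, or if a joint passes its speed limit or range.

### The arm

A 7-joint arm with a two-finger parallel gripper is mounted at the origin on a cart in front of the work surface, level with it; the furniture and walls round the work are solid. World frame = base frame: x ahead of the robot, y to its left, z up, the work surface at z = 0. Lengths are in m, angles in rad, forces in N, time in s.
With the tool pointing down it reaches from about 0.425 to 0.875 m from the base axis. Payload 9.9 kg.
Tool frame: the origin (TCP) lies on the front face of the gripper's body, between the roots of the fingers; the fingertips stand 73 mm ahead of it and the grasp point (between the pads) lies 54 mm ahead of it; z points along the fingers, y is the direction in which the jaws open and shut (so a half turn about z gives the same grasp; the last joint's range is limited). The gripper opens to 85 mm and grips with 20 to 120 N. Pads are 22 mm wide; open, the fingers measure 114 mm over their backs; the gripper's body (76 mm by 85 mm) begins 54 mm behind the grasp point. The pads swing forward as they close: fully open they stand 13 mm farther back than shut.
Start: joints at [1.032, 0.576, 0.025, 1.437, -0.015, 1.129, -0.057], TCP at [0.297, -0.606, 0.304] pointing down, gripper open.
Joint ranges: [-2.76, 2.76], [-0.34, 2.15], [-1.52, 1.57], [0.19, 2.46], [-1.09, 4.23], [0.17, 1.99], [-2.82, 2.82]. Speed limits (rad/s): [2.22, 2.22, 3.01, 3.01, 3.14, 3.14, 3.14].

### API

Orientations are given as [roll, pitch, yaw] about the fixed x, y, z axes, in that order (R = Rz(yaw) Ry(pitch) Rx(roll)).
In Python, from plant import * gives the robot as it stands.
- The arm moves only by the tool apply_moves, never from a script. Its argument "deltas" is a list that holds one entry, the list of rows, each a list of 7 numbers: the closure in counts, from 0 (fully open) to 255 (shut), then the shift along the tool's x, y, z in m, then the turn, a rotation vector about the tool's x, y, z in degrees. A call has exactly 5 rows; each row is the pose to reach, as a shift and turn from the pose measured when the call began, along the tool's axes at that moment; what a row does not reach only later rows make up. A row lasts 1/10 s, in which the tool goes at most 50 mm and 8.59 degrees, less where a joint would pass 70% of its speed; a pose out of reach is approached as far as the arm can. A call with a gripper value outside its range is refused whole. The fingers move at their own pace and stop on an object; "grip_force" is the grip in N (left out, the last holds). Time passes only in rows, so rows that repeat a pose let the fingers close, or fill a call up. It gives the time, the measured TCP pose, the force and the opening at its end, in the units of the state.
- sense(): the state, without advancing time (a new reading comes with each control period).
- camera(name): name is "scene" or "top"; returns the picture (480x640x3 uint8, red, green, blue); there is no depth.
- camera_info(name): a dict with "camera_matrix" (3x3 intrinsics, pixels), "rvec" (rotation vector, rad) and "tvec" (3), from world to camera coordinates, as OpenCV has them. Camera axes: x right, y down, z forward; pixel columns grow to the right and rows downward; lengths in m; the calibration is good to about 2 mm. A picture is of the moment at which its call begins. camera_info takes no time and is no camera call.
- sign_off(): hands the job in, once; it reports no verdict.
Trained networks look in the newest picture that a camera, given by its name, has taken for a name from the list of things; names that differ only in an ending like _2 or _b are one class to them, and where a whole thing is asked for, a point or a joint stands for the part that bears it (a point fixed in the world has none). Each returns a list of dicts, best first, with "conf" (0 to 1); they miss things now and then, are a little off and sometimes report something else, mostly with a low value. They report only what shows in the picture. A call takes as long as a camera call. They do not tell look-alikes from the thing itself.
- masks_of(label, camera): "pixels" (480x640 bool, what is visible of it) and "location" ([row, column] in pixels, amid what is visible of it).
The state is a dict: "t": time; "joint_pos": joint angles; "dq": joint speeds; "effort": joint torques, N m; "tool_pos": TCP position; "tool_rot": TCP orientation; "force": force on the tool from outside, world axes, zero at the start; "torque": the same for the moment, N m; "grip_width": opening from 0.0 (shut) to 1.0 (fully open).
Only numpy, scipy, OpenCV 4.12 (cv2) and the standard library are available. Lean on these libraries where they do the work, as an engineer would, in place of code of your own. Each camera call takes 0.05 s, during which the arm holds its last target. There are 200 camera calls.

## Working session

There is one attempt and no reset: what is moved stays moved. The work goes in short steps, Python scripts to look and compute and a tool call to move; the robot and the scene stay as the last step left them, time stands still between calls to the robot, and variables do not carry over. Pictures are saved under pics/ and viewed, about 8 in all and at most 12, crops included, and the job is handed in when it is done.

Besides the shell and the picture viewer there is one more tool, called after "Call:" as name([rows], argument=value, ...), one row to a line, values as JSON. apply_moves: Moves the arm, as the interface text tells. Its arguments: {"type":"object","properties":{"deltas":{"type":"array","items":{"type":"array","items":{"type":"array","items":{"type":"number"}}}},"grip_force":{"type":"number"}},"required":["deltas"]}

```bash
mkdir -p pics; ls; python3 - <<'E'
from plant import *
import cv2,numpy as np
print(sense())
for n in ("scene","top"):
    im=camera(n); cv2.imwrite(f"pics/{n}0.png",im[:,:,::-1])
    i=camera_info(n); print(n,i)
    R=cv2.Rodrigues(np.array(i["rvec"],float))[0]; print("pos",-R.T@np.array(i["tvec"]).ravel())
    for l in ("key","stand","eye"):
        for d in masks_of(l,n): print(n,l,round(d["conf"],2),d["location"],int(d["pixels"].sum()))
E
```

```text
pics
{'t': 0.0, 'joint_pos': array([ 1.032178  ,  0.57653846,  0.02485042,  1.43792271, -0.0149834 ,
        1.12898058, -0.05649535]), 'dq': array([-1.02918286e-03, -1.24714917e-05, -1.29895488e-03, -5.16295689e-04,
        5.46845733e-04,  5.41286519e-04, -4.95431062e-04]), 'effort': array([ 2.68731333e-05, -7.65771031e+01,  2.25010268e+00, -2.85967201e+01,
        1.51206338e-02,  1.27160989e-02, -2.69732584e-05]), 'tool_pos': array([ 0.29638392, -0.60607855,  0.30303325]), 'tool_rot': array([-3.13993158e+00,  1.05702119e-04,  4.54858758e-01]), 'force': array([-0.66728071,  0.28265086, -0.00212468]), 'torque': array([-0.02280683,  0.01266435, -0.00792178]), 'grip_width': 1.002424058876556}
scene {'camera_matrix': array([[517.08335163,   0.        , 323.43548196],
       [  0.        , 517.08335163, 233.42697433],
       [  0.        ,   0.        ,   1.        ]]), 'rvec': array([ 2.28383392, -0.59163981,  0.25723533]), 'tvec': array([-0.54725053,  0.17463127,  1.47165002])}
pos [ 0.01773796 -1.07589618  1.15666148]
scene stand 0.66 [395.2, 413.1] 912
scene stand 0.63 [276.9, 365.9] 359
top {'camera_matrix': array([[531.44266289,   0.        , 322.41434269],
       [  0.        , 531.44266289, 240.62540205],
       [  0.        ,   0.        ,   1.        ]]), 'rvec': array([ 2.17351343, -2.18030956,  0.12272239]), 'tvec': array([-0.17949218,  0.52936947,  1.37281532])}
pos [ 0.3902476  -0.16203059  1.42074779]
top key 0.58 [262.9, 235.1] 175
top stand 0.62 [248.2, 494.7] 723
top stand 0.57 [213.4, 344.4] 1365
top eye 0.68 [262.1, 234.7] 169
```

View pics/scene0.png

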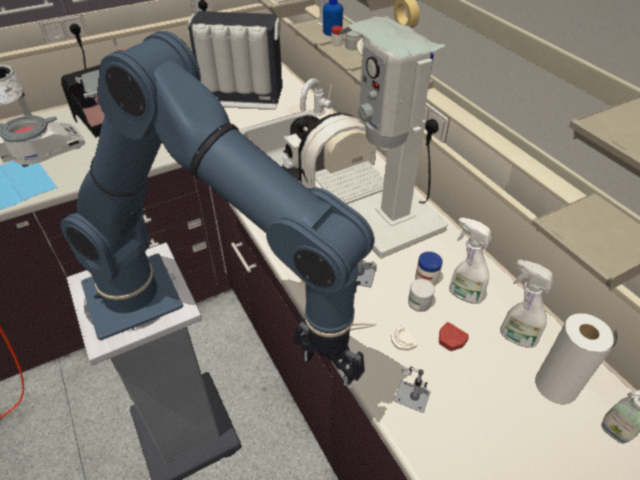

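View pics/top0.png

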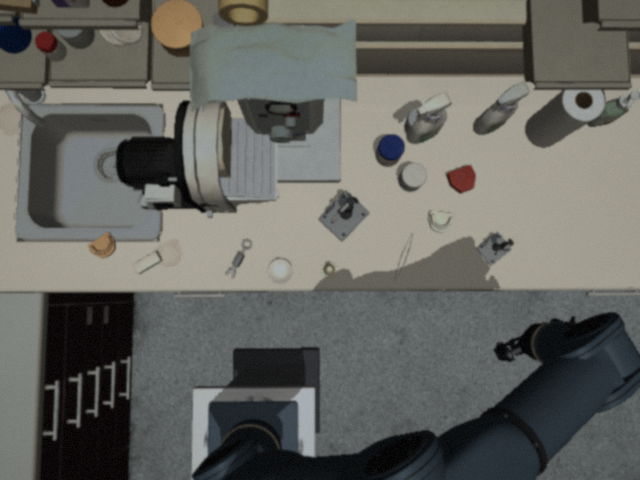

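The scene view shows the stands at (col 365,row 275), partly hidden by the arm, and (413,390). The top view shows the key at about (238,258), stands at (344,213, larger) and (495,247, smaller), and a small ring at (329,268). I'll take one close crop of the key and the larger stand.

```bash
python3 - <<'E'
import cv2,numpy as np
t=cv2.imread("pics/top0.png")
a=cv2.resize(t[225:285,200:300],None,fx=8,fy=8,interpolation=cv2.INTER_CUBIC)[:, :400*2]
b=cv2.resize(t[180:250,310:380],(400,400),interpolation=cv2.INTER_CUBIC)
a=cv2.resize(t[225:285,205:275],(467,400),interpolation=cv2.INTER_CUBIC)[:, :400]
c=np.hstack([a,b]); cv2.imwrite("pics/crop0.png",c)
E
```

```text
(no output)
```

View pics/crop0.png

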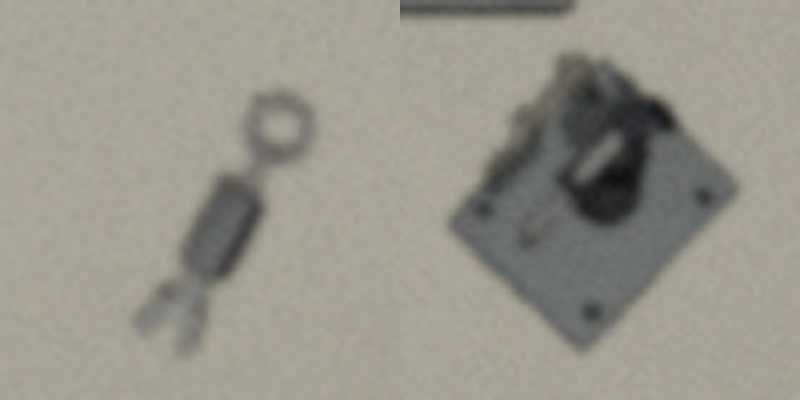

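```bash
cat > h.py <<'E'
from plant import *
import cv2,numpy as np
from scipy.spatial.transform import Rotation as Ro
def cam(n):
    i=camera_info(n); return np.array(i["camera_matrix"]),np.array(i["rvec"],float),np.array(i["tvec"],float)
def ray(n,u,v,z):
    K,r,t=cam(n); R=cv2.Rodrigues(r)[0]; c=-R.T@t; d=R.T@np.linalg.inv(K)@[u,v,1]
    return c+d*(z-c[2])/d[2]
def proj(n,P): 
    K,r,t=cam(n); return cv2.projectPoints(np.array(P,float).reshape(-1,3),r,t,K,None)[0].reshape(-1,2)
E
python3 - <<'E'
from h import *
np.set_printoptions(precision=4,suppress=True)
e=ray("top",247.0,243.9,.015);g=ray("top",238.5,259.2,.030);f=ray("top",230.2,275.2,.015)
print("eye",e,"grip",g,"fork",f,"eye-fork",np.linalg.norm(e-f),"eye-g",np.linalg.norm((e-g)[:2]),np.linalg.norm((f-g)[:2]))
print("yaw",np.degrees(np.arctan2(*(e-f)[[1,0]])))
L,B,Rr=[ray("top",*p,.006) for p in [(318.75,218.9),(341.5,241.3),(369.2,212.9)]]
print(L,B,Rr,np.linalg.norm(L-B),np.linalg.norm(B-Rr),"yaw B->R",np.degrees(np.arctan2(*(Rr-B)[[1,0]])),np.degrees(np.arctan2(*(L-B)[[1,0]])))
print("centre",(L+Rr)/2, proj("top",[.39,-.162,0]))
for l in ("cone","dish","bar","model_right"):
    for d in masks_of(l,"top")[:2]: r,c=d["location"];print(l,round(d["conf"],2),ray("top",c,r,.02))
E
```

```text
eye [0.5218 0.0187 0.015 ] grip [0.4803 0.0386 0.03  ] fork [0.4391 0.0621 0.015 ] eye-fork 0.09339697532965208 eye-g 0.04603758727816908 0.04742078283882443
yaw -27.65090346044763
[ 0.5896 -0.1718  0.006 ] [ 0.529  -0.2325  0.006 ] [ 0.6057 -0.3077  0.006 ] 0.08577923682893665 0.10737538566808016 yaw B->R -44.44899135719229 45.04313359402997
centre [ 0.5976 -0.2398  0.006 ] [[315.2776 293.5924]]
cone 0.52 [ 0.4457 -0.1951  0.02  ]
dish 0.65 [ 0.4516 -0.0617  0.02  ]
bar 0.58 [0.4693 0.2799 0.02  ]
model_right 0.64 [ 0.5811 -0.4974  0.02  ]
```

```bash
cat >> h.py <<'E'
def delta(pos,yawdeg):
    s=sense(); R=Ro.from_euler("xyz",s["tool_rot"]); T=Ro.from_euler("xyz",[180,0,yawdeg],degrees=True)
    d=R.inv().apply(np.array(pos)-s["tool_pos"]); w=np.degrees((R.inv()*T).as_rotvec())
    print("t",round(s["t"],2),"pos",np.round(s["tool_pos"],4),"rpy",np.round(np.degrees(s["tool_rot"]),2),"F",np.round(s["force"],2),"j",np.round(s["joint_pos"],2))
    print("shift",np.round(d,4),"rot",np.round(w,2))
E
python3 -c "
from h import *
delta([.4803,.0386,.304],152.35)"
```

```text
t 0.6 pos [ 0.2965 -0.6064  0.3039] rpy [-180.     -0.     26.06] F [ 0.45 -0.43  0.79] j [ 1.03  0.58  0.02  1.44 -0.02  1.13 -0.06]
shift [ 4.484e-01 -4.987e-01 -1.000e-04] rot [   0.     -0.   -126.29]
```

Call:
apply_moves([
  [[0,0.03,-0.0333,0,0,0,-8.4],[0,0.06,-0.0666,0,0,0,-16.8],[0,0.09,-0.1,0,0,0,-25.2],[0,0.12,-0.133,0,0,0,-33.6],[0,0.15,-0.166,0,0,0,-42]],
], grip_force=60)

```text
t: 1.1
tool_pos: [0.3586, -0.3896, 0.3042]
tool_rot: [3.141, 0.0, 1.194]
force: [2.2, 0.3, 0.9]
grip_width: 0.996
```

```bash
python3 -c "
from h import *
delta([.4803,.0386,.304],152.35)"
```

```text
t 1.1 pos [ 0.3586 -0.3896  0.3042] rpy [1.7996e+02 2.0000e-02 6.8400e+01] F [2.2  0.3  0.85] j [ 0.88  0.36 -0.2   1.82  0.09  0.97  0.27]
shift [ 0.443  -0.0445 -0.    ] rot [ 1.000e-02  5.000e-02 -8.395e+01]
```

Call:
apply_moves([
  [[0,0.044,-0.0045,0,0,0,-8.5],[0,0.088,-0.009,0,0,0,-17],[0,0.132,-0.0135,0,0,0,-25.5],[0,0.176,-0.018,0,0,0,-34],[0,0.22,-0.022,0,0,0,-42.5]],
])

```text
t: 1.6
tool_pos: [0.4193, -0.1754, 0.3045]
tool_rot: [3.141, 0.002, 1.941]
force: [1.5, 0.0, -0.1]
grip_width: 0.998
```

```bash
python3 -c "
from h import *
delta([.4803,.0386,.25],152.35)"
```

```text
t 1.6 pos [ 0.4193 -0.1754  0.3045] rpy [1.7996e+02 9.0000e-02 1.1124e+02] F [ 1.53  0.04 -0.11] j [ 0.65  0.27 -0.46  1.98  0.15  0.92  0.49]
shift [0.1774 0.1343 0.0543] rot [  0.     0.1  -41.11]
```

Call:
apply_moves([
  [[0,0.0355,0.0269,0.011,0,0,-8.3],[0,0.071,0.0537,0.022,0,0,-16.6],[0,0.1064,0.0806,0.033,0,0,-24.8],[0,0.142,0.1074,0.044,0,0,-33],[0,0.1774,0.1343,0.0543,0,0.1,-41.1]],
])

```text
t: 2.1
tool_pos: [0.4806, 0.0402, 0.2498]
tool_rot: [3.141, 0.001, 2.664]
force: [0.5, -0.2, -0.2]
grip_width: 0.996
```

```bash
python3 - <<'E'
from h import *
delta([.4803,.0386,.16],152.35)
s=camera("scene"); cv2.imwrite("pics/scene1.png",s[:,:,::-1])
for l in ("stand",):
    for d in masks_of(l,"scene"): print(l,round(d["conf"],2),d["location"],d["pixels"].sum())
c=proj("scene",[.6,-.24,.1])[0].astype(int); print(c)
cv2.imwrite("pics/c1.png",cv2.resize(s[c[1]-60:c[1]+50,c[0]-70:c[0]+70,::-1],None,fx=5.5,fy=5.4,interpolation=cv2.INTER_CUBIC)); print(c-[70,60])
E
```

```text
t 2.1 pos [0.4806 0.0402 0.2498] rpy [1.7998e+02 5.0000e-02 1.5264e+02] F [ 0.52 -0.2  -0.18] j [ 0.29  0.41 -0.66  1.99  0.33  0.85  0.55]
shift [-0.0004 -0.0016  0.0898] rot [0.02 0.05 0.29]
stand 0.98 [272.6, 356.4] 1282
stand 0.92 [391.0, 414.0] 1008
[356 250]
[286 190]
```

View pics/c1.png

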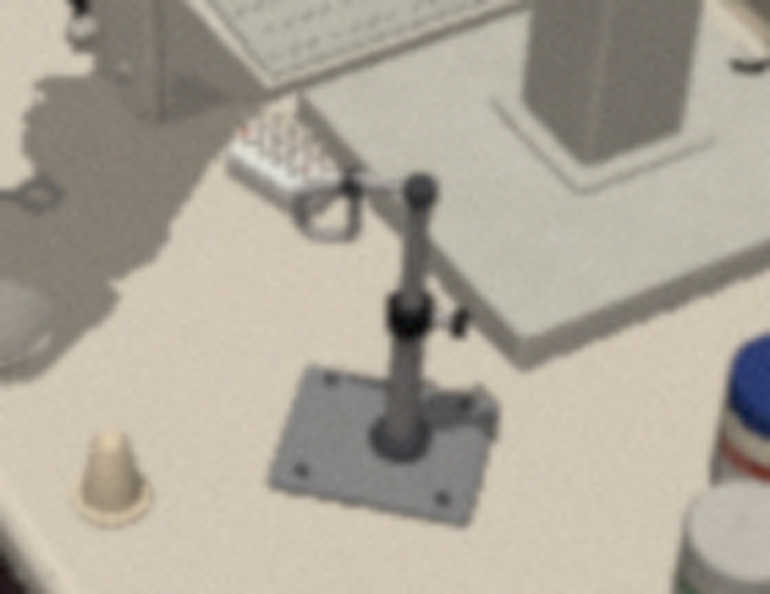

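```bash
python3 - <<'E'
from h import *
np.set_printoptions(precision=4,suppress=True)
S=lambda x,y:(286+x/5.5,190+y/5.4)
# base plate corners scene crop
C=[ray("scene",*S(*p),.006) for p in [(268,487),(467,525),(497,405),(312,367)]]
for a in C: print(a)
print([np.linalg.norm(C[i]-C[(i+1)%4]) for i in range(4)],"yaw",np.degrees(np.arctan2(*(C[1]-C[0])[[1,0]])),np.degrees(np.arctan2(*(C[2]-C[3])[[1,0]])), "centre",np.mean(C,0))
pb=ray("scene",*S(400,443),.006); print("post base",pb)
y=np.radians(-44.6); u=np.array([np.cos(y),np.sin(y),0]); n=np.array([-u[1],u[0],0])
c=np.mean(C,0); ct=np.array([.5976,-.2398,.006]); print("post in plate frame", (pb-c)@u,(pb-c)@n,(pb-ct)@u,(pb-ct)@n)
for o in (pb-.046*u,):
  print("origin",o)
  for zb in (.13,.14,.15,.16,.17,.18):
    q=[o+[0,0,zb], o-.014*u+[0,0,zb+.031], o+.014*u+[0,0,zb+.048]]
    P=proj("scene",q); print(zb,[((p-[286,190])*[5.5,5.4]).round() for p in P])
  print("top proj", proj("top",[o+[0,0,.15]]))
E
```

```text
[ 0.532  -0.2373  0.006 ]
[ 0.6099 -0.3106  0.006 ]
[ 0.6712 -0.246   0.006 ]
[ 0.5976 -0.1725  0.006 ]
[np.float64(0.10701398162185036), np.float64(0.0890800520385056), np.float64(0.10406113941569156), np.float64(0.09219587411095437)] yaw -43.25761602352892 -44.93939102469459 centre [ 0.6027 -0.2416  0.006 ]
post base [ 0.61   -0.2443  0.006 ]
post in plate frame 0.007100794875410918 0.0032485615007390107 0.011996947110850548 0.005500104896225137
origin [ 0.5773 -0.212   0.006 ]
0.13 [array([325., 259.]), array([301., 211.]), array([356., 197.])]
0.14 [array([326., 245.]), array([301., 196.]), array([357., 182.])]
0.15 [array([327., 231.]), array([302., 182.]), array([358., 168.])]
0.16 [array([328., 217.]), array([302., 168.]), array([359., 153.])]
0.17 [array([328., 203.]), array([303., 153.]), array([360., 138.])]
0.18 [array([329., 189.]), array([304., 138.]), array([361., 123.])]
top proj [[335.8887 215.2492]]
```

Call:
apply_moves([
  [[0,0,-0.0016,0.02,0,0,0.3],[0,0,-0.0016,0.04,0,0,0.3],[0,0,-0.0016,0.06,0,0,0.3],[0,0,-0.0016,0.08,0,0,0.3],[0,0,-0.0016,0.09,0,0,0.3]],
])

```text
t: 2.7
tool_pos: [0.4801, 0.043, 0.1584]
tool_rot: [3.139, -0.002, 2.665]
force: [-0.0, 0.9, -0.7]
grip_width: 0.998
```

```bash
python3 - <<'E'
from h import *
delta([.4803,.0386,.075],152.35)
s=camera("scene")
c=proj("scene",[.48,.04,.05])[0].astype(int); a=cv2.resize(s[c[1]-40:c[1]+40,c[0]-40:c[0]+40,::-1],(400,400),interpolation=cv2.INTER_CUBIC); print(c-40)
s=camera("top")
c=proj("top",[.48,.04,.03])[0].astype(int); b=cv2.resize(s[c[1]-40:c[1]+40,c[0]-40:c[0]+40,::-1],(400,400),interpolation=cv2.INTER_CUBIC); print(c-40)
cv2.imwrite("pics/c2.png",np.hstack([a,b]))
E
```

```text
t 2.7 pos [0.4801 0.043  0.1584] rpy [ 1.7983e+02 -1.2000e-01  1.5267e+02] F [-0.03  0.92 -0.65] j [ 0.2   0.54 -0.56  2.09  0.47  0.63  0.41]
shift [-0.0024 -0.0041  0.0834] rot [ 0.17 -0.12  0.32]
[236 178]
[197 219]
```

View pics/c2.png

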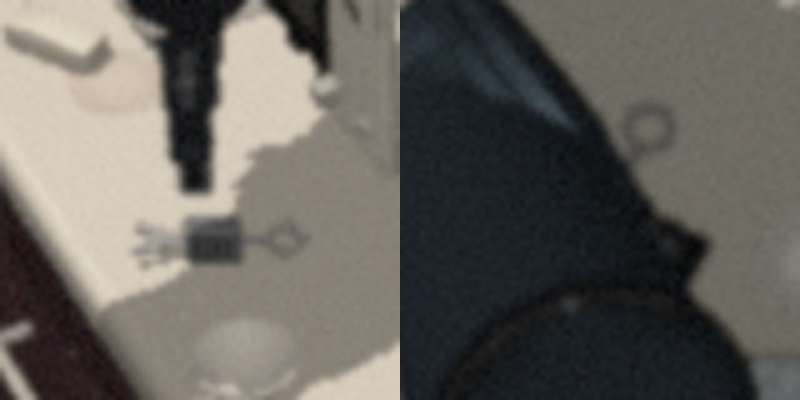

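```bash
python3 - <<'E'
from h import *
np.set_printoptions(precision=4,suppress=True)
f=lambda x,y:(236+x/5,178+y/5)
print("eye",ray("scene",*f(287,240),.015),"block top c",ray("scene",*f(214,229),.030),"fork",ray("scene",*f(140,243),.015))
delta([.4805,.0390,.075],152.35)
t=cv2.imread("pics/top0.png")
cv2.imwrite("pics/c3.png",cv2.resize(t[185:230,320:380],None,fx=13,fy=13,interpolation=cv2.INTER_CUBIC))
E
```

```text
eye [0.526 0.017 0.015] block top c [0.4833 0.034  0.03  ] fork [0.4424 0.0598 0.015 ]
t 2.8 pos [0.4801 0.0432 0.1588] rpy [179.84  -0.14 152.71] F [-0.12  0.4   0.09] j [ 0.2   0.54 -0.56  2.09  0.47  0.63  0.41]
shift [-0.0025 -0.0038  0.0838] rot [ 0.16 -0.14  0.36]
```

View pics/c3.png

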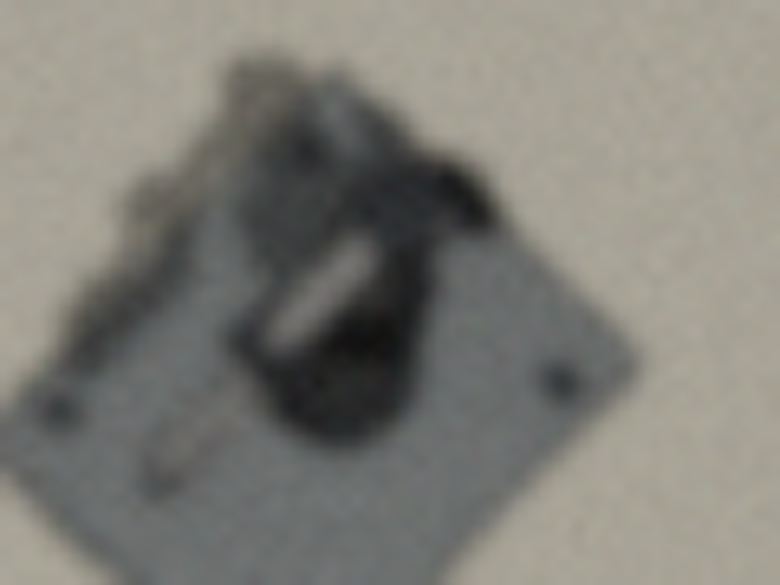

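```bash
python3 - <<'E'
from h import *
from scipy.optimize import least_squares
np.set_printoptions(precision=4,suppress=True)
S=lambda x,y:np.array((286+x/5.5,190+y/5.4)); T=lambda x,y:np.array((320+x/13,185+y/13))
y=np.radians(-44.6); u=np.array([np.cos(y),np.sin(y),0])
def res(p):
    o=np.array([p[0],p[1],0]); zb=p[2]; q=lambda x,z:o+x*u+[0,0,zb+z]
    a=proj("scene",[q(0,0),q(-.014,.02),q(.014,.048),q(.046,.05)]); b=proj("top",[q(-.014,.031),q(.014,.046),q(.046,.05)])
    return np.r_[a[0]-S(328,233), a[1][0]-S(301,0)[0], a[2]-S(350,184), a[3]-S(420,188), b[0]-T(155,475), b[1]-T(245,338), .5*(b[2]-T(390,235))]
r=least_squares(res,[.578,-.212,.15]); print(r.x); print(np.round(r.fun,1))
delta([.482,.0368,.075],152.6)
E
```

```text
[ 0.5733 -0.2112  0.1494]
[-1.7  1.7 -1.4 -0.  -0.9 -1.2  0.  -0.1 -1.9  1.6 -0.8  0.  -1.4]
t 2.8 pos [0.4801 0.0432 0.1588] rpy [179.84  -0.14 152.71] F [-0.12  0.4   0.09] j [ 0.2   0.54 -0.56  2.09  0.47  0.63  0.41]
shift [-0.0049 -0.0051  0.0837] rot [ 0.16 -0.14  0.11]
```

Call:
apply_moves([
  [[0,-0.0049,-0.0051,0.005,0.1,-0.1,0.1],[0,-0.0049,-0.0051,0.025,0.1,-0.1,0.1],[0,-0.0049,-0.0051,0.045,0.1,-0.1,0.1],[0,-0.0049,-0.0051,0.06,0.1,-0.1,0.1],[0,-0.0049,-0.0051,0.06,0.1,-0.1,0.1]],
])

```text
t: 3.3
tool_pos: [0.4818, 0.036, 0.098]
tool_rot: [-3.141, -0.002, 2.663]
force: [-0.6, -0.2, 0.4]
grip_width: 1.003
```

```bash
python3 -c "
from h import *
delta([.482,.0368,.075],152.6)"
```

```text
t 3.3 pos [0.4818 0.036  0.098 ] rpy [-1.7999e+02 -1.0000e-01  1.5258e+02] F [-0.55 -0.16  0.41] j [ 0.14  0.63 -0.46  2.14  0.59  0.49  0.32]
shift [0.0002 0.0008 0.023 ] rot [-0.01 -0.1  -0.02]
```

Call:
apply_moves([
  [[0,0,0.0008,0.012,0,0,0],[0,0,0.0008,0.023,0,0,0],[0,0,0.0008,0.023,0,0,0],[100,0,0.0008,0.023,0,0,0],[150,0,0.0008,0.023,0,0,0]],
], grip_force=60)

```text
t: 3.8
tool_pos: [0.4823, 0.0368, 0.0753]
tool_rot: [3.142, -0.001, 2.663]
force: [1.0, -0.3, 0.2]
grip_width: 0.692
```

Call:
apply_moves([
  [[200,0,0,0,0,0,0],[255,0,0,0,0,0,0],[255,0,0,0,0,0,0],[255,0,0,0,0,0,0],[255,0,0,0,0,0,0]],
], grip_force=110)

```text
t: 4.3
tool_pos: [0.4825, 0.0369, 0.0758]
tool_rot: [3.141, -0.001, 2.663]
force: [-2.1, -0.3, 7.8]
grip_width: 0.188
```

```bash
python3 -c "
from h import *
delta([.482,.0368,.275],152.6)"
```

```text
t 4.3 pos [0.4825 0.0369 0.0758] rpy [ 1.7998e+02 -3.0000e-02  1.5258e+02] F [-2.07 -0.29  7.79] j [ 0.11  0.67 -0.41  2.15  0.63  0.44  0.28]
shift [ 0.0005 -0.0002 -0.1992] rot [ 0.02 -0.03 -0.02]
```

Call:
apply_moves([
  [[255,0,0,-0.01,0,0,0],[255,0,0,-0.04,0,0,0],[255,0,0,-0.08,0,0,0],[255,0,0,-0.12,0,0,0],[255,0,0,-0.16,0,0,0]],
])

```text
t: 4.8
tool_pos: [0.4819, 0.0368, 0.238]
tool_rot: [3.141, -0.001, 2.664]
force: [0.2, -1.1, -0.1]
grip_width: 0.191
```

Call:
apply_moves([
  [[255,0,0,-0.035,0,0,0],[255,0,0,-0.07,0,0,0],[255,0,0,-0.09,0,0,0],[255,0,0,-0.1,0,0,0],[255,0,0,-0.1,0,0,0]],
])

```text
t: 5.3
tool_pos: [0.482, 0.0368, 0.3391]
tool_rot: [3.14, 0.001, 2.663]
force: [-0.3, 0.6, -0.6]
grip_width: 0.185
```

```bash
python3 - <<'E'
from h import *
s=sense(); print(s["grip_width"])
o=np.array([.574,-.211]); y=np.radians(-44.6); u=np.array([np.cos(y),np.sin(y)])
g=o-u*(.014+.046); print("grip target over entry",g)
delta([g[0]-.03*u[0],g[1]-.03*u[1],.32],135.4)
im=camera("scene")
p=s["tool_pos"]; c=proj("scene",[p[0],p[1],p[2]-.06])[0].astype(int); print(c-35)
cv2.imwrite("pics/c4.png",cv2.resize(im[c[1]-35:c[1]+35,c[0]-35:c[0]+35,::-1],(490,490),interpolation=cv2.INTER_CUBIC))
E
```

```text
0.18483825243644658
grip target over entry [ 0.53127844 -0.16887082]
t 5.3 pos [0.482  0.0368 0.3391] rpy [1.7993e+02 3.0000e-02 1.5260e+02] F [-0.29  0.65 -0.56] j [ 0.37  0.31 -0.72  1.86  0.23  1.06  0.65]
shift [-0.1097 -0.1511  0.019 ] rot [ 0.07  0.02 17.2 ]
[238 124]
```

View pics/c4.png

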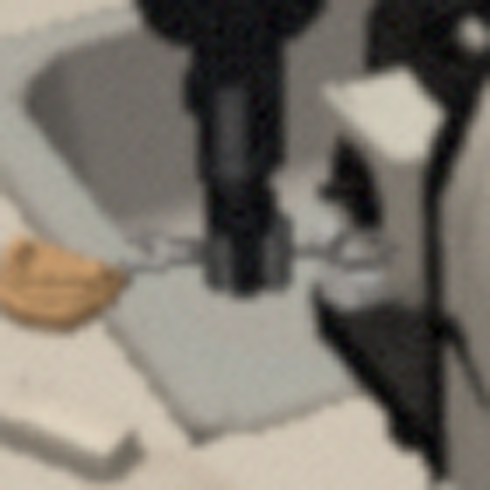

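Call:
apply_moves([
  [[255,-0.022,-0.03,0,0,0,4],[255,-0.044,-0.06,0,0,0,8],[255,-0.066,-0.09,0.01,0,0,12],[255,-0.088,-0.12,0.015,0,0,16],[255,-0.11,-0.151,0.019,0,0,17.2]],
])

```text
t: 5.85
tool_pos: [0.5092, -0.1493, 0.3166]
tool_rot: [-3.14, -0.004, 2.361]
force: [0.5, -0.4, -0.2]
grip_width: 0.191
```

Call:
apply_moves([
  [[255,0,0,0,0,0,0],[255,0,0,0,0,0,0],[255,0,0,0,0,0,0],[255,0,0,0,0,0,0],[255,0,0,0,0,0,0]],
])

```text
t: 6.35
tool_pos: [0.5092, -0.1482, 0.3167]
tool_rot: [-3.14, -0.004, 2.363]
force: [1.5, 1.1, -0.7]
grip_width: 0.19
```

```bash
python3 - <<'E'
from h import *
delta([.5313,-.1689,.30],135.4)
a=camera("scene"); b=camera("top"); cv2.imwrite("pics/s5.png",a[:,:,::-1]); cv2.imwrite("pics/t5.png",b[:,:,::-1])
c=proj("scene",[.56,-.2,.19])[0].astype(int); d=proj("top",[.56,-.2,.19])[0].astype(int); print(c-30,d-30)
f=lambda im,c:cv2.resize(im[c[1]-30:c[1]+30,c[0]-30:c[0]+30,::-1],(400,400),interpolation=cv2.INTER_CUBIC)
cv2.imwrite("pics/c5.png",np.hstack([f(a,c),f(b,d)]))
E
```

```text
t 6.35 pos [ 0.5092 -0.1482  0.3167] rpy [-179.91   -0.22  135.4 ] F [ 1.47  1.14 -0.73] j [ 0.6   0.39 -0.58  1.78  0.24  1.04  0.73]
shift [-0.0303  0.0008  0.0166] rot [-0.09 -0.22  0.  ]
[308 193] [301 190]
```

View pics/c5.png

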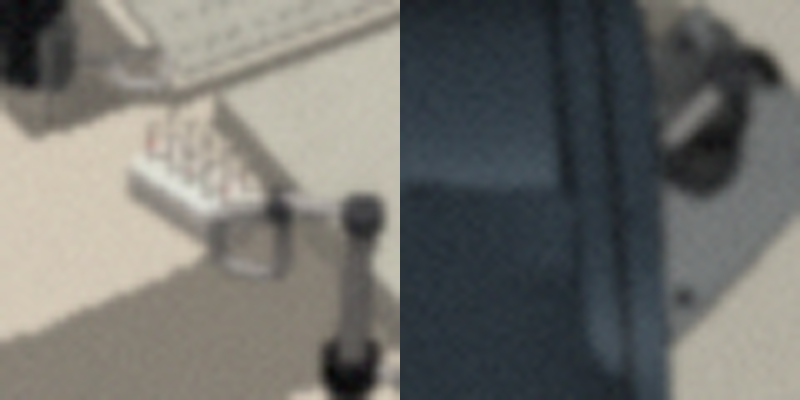

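```bash
python3 - <<'E'
from h import *
np.set_printoptions(precision=4,suppress=True)
T=lambda x,y:np.array((320+x/13,185+y/13))
y=np.radians(-44.6); u=np.array([np.cos(y),np.sin(y),0]); n=np.array([-u[1],u[0],0])
for nm,p,z in (("nose",(155,475),.178),("shank",(245,338),.195),("ball",(390,235),.2),("collar",(345,390),.01)):
    P=ray("top",*T(*p),z); print(nm,P,"x",P@u,"y",P@n)
# plate edges along top: y of hole pairs
for p in ((60,408),(560,380)): P=ray("top",*T(*p),.006); print("hole",P@u,P@n)
S=lambda x,y:np.array((308+x/6.667,193+y/6.667))
o=np.array([.574,-.211,0])
print("fit",o@u,o@n)
for nm,p,z in (("nose",(219,240),.165),("shank",(286,240),.165),("ball",(362,214),.2),("crook",(248,268),.149)):
    P=ray("scene",*S(*p),z); print(nm,"x",P@u,"y",P@n)
s=sense(); e=s["tool_pos"]+.046*u-[0,0,.0608]; print("eye exp",(proj("scene",e)[0]-[308,193])*6.667, e@u)
a=cv2.imread("pics/s5.png"); b=cv2.imread("pics/scene1.png")
f=lambda im,x,y:cv2.resize(im[y-14:y+14,x-19:x+19],(399*1,294),interpolation=cv2.INTER_CUBIC)
cv2.imwrite("pics/c6.png",np.vstack([cv2.resize(a[190:240,300:370],(770,550),interpolation=cv2.INTER_CUBIC)]))
E
```

```text
nose [ 0.559  -0.2017  0.178 ] x 0.5396598284093845 y 0.2489217621795899
shank [ 0.5815 -0.2174  0.195 ] x 0.5666958484724108 y 0.2534701948911262
ball [ 0.5993 -0.2433  0.2   ] x 0.5975334232174325 y 0.2475544671846565
collar [ 0.5995 -0.2464  0.01  ] x 0.5998153674617445 y 0.2454979317398464
hole 0.5563802353397371 0.28518810838681075
hole 0.6331265601782199 0.2154261898934393
fit 0.5568572445808112 0.25279835671512296
nose x 0.5459577344145983 y 0.25650813114274607
shank x 0.5727545799049907 y 0.2640747515070451
ball x 0.605738857161551 y 0.25128001937782607
crook x 0.5581634420454584 y 0.2596830766733279
eye exp [142.3023  67.2984] 0.5129308770908985
```

View pics/c6.png

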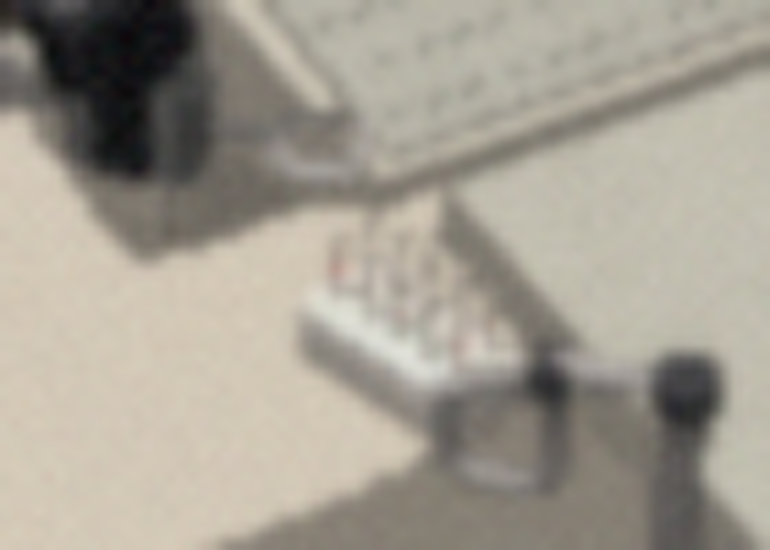

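```bash
python3 - <<'E'
from h import *
from scipy.optimize import fsolve
np.set_printoptions(precision=4,suppress=True)
y=np.radians(-44.6); u=np.array([np.cos(y),np.sin(y),0]); n=np.array([-u[1],u[0],0])
S=lambda x,y:np.array((300+x/11,190+y/11))
s=sense()
for ys in (.2485,.2505,.2525):
    P=lambda x,z:x*u+ys*n+[0,0,z]
    sol=fsolve(lambda p:[proj("scene",P(p[0]-.014,p[1]+.016))[0][0]-S(445,0)[0], proj("scene",P(p[0],p[1]))[0][1]-S(0,478)[1]],[.557,.15]); 
    sh=fsolve(lambda p:proj("scene",P(p[0]+.014,sol[1]+.016))[0][0]-S(550,0)[0],[.557])
    E=s["tool_pos"]; ye=E@n; ze=E[2]-.0608
    ex=fsolve(lambda p:proj("scene",p[0]*u+ye*n+[0,0,ze])[0][0]-S(318,0)[0],[.513])
    er=proj("scene",ex[0]*u+ye*n+[0,0,ze])[0]
    print(ys,"stand x,zb from nose",sol,"x from shank",sh,"eye x meas",ex,"exp",E@u+.046,"eye row pred",(er[1]-190)*11,"eye y",ye)
    xe=(sol[0]+sh[0])/2-.014; d=(xe-ex[0])*u+(ys-ye)*n
    t=E+d; t[2]=.2858; print("target TCP",t); delta(t,135.4)
E
```

```text
0.2485 stand x,zb from nose [0.5605 0.1591] x from shank [0.5594] eye x meas [0.5117] exp 0.5129308770908985 eye row pred 143.1502144402209 eye y 0.2517468817380048
target TCP [ 0.5313 -0.175   0.2858]
t 6.45 pos [ 0.5092 -0.1486  0.3168] rpy [-179.91   -0.21  135.37] F [ 0.08 -0.23 -1.11] j [ 0.6   0.39 -0.58  1.78  0.24  1.04  0.73]
shift [-0.0344 -0.0032  0.0309] rot [-0.09 -0.21 -0.03]
0.2505 stand x,zb from nose [0.5601 0.1571] x from shank [0.5591] eye x meas [0.5117] exp 0.5129308770908985 eye row pred 143.1502144402209 eye y 0.2517468817380048
target TCP [ 0.5325 -0.1733  0.2858]
t 6.45 pos [ 0.5092 -0.1486  0.3168] rpy [-179.91   -0.21  135.37] F [ 0.08 -0.23 -1.11] j [ 0.6   0.39 -0.58  1.78  0.24  1.04  0.73]
shift [-0.034  -0.0012  0.0309] rot [-0.09 -0.21 -0.03]
0.2525 stand x,zb from nose [0.5597 0.1551] x from shank [0.5587] eye x meas [0.5117] exp 0.5129308770908985 eye row pred 143.1502144402209 eye y 0.2517468817380048
target TCP [ 0.5336 -0.1715  0.2858]
t 6.45 pos [ 0.5092 -0.1486  0.3168] rpy [-179.91   -0.21  135.37] F [ 0.08 -0.23 -1.11] j [ 0.6   0.39 -0.58  1.78  0.24  1.04  0.73]
shift [-0.0335  0.0008  0.0309] rot [-0.09 -0.21 -0.03]
```

Call:
apply_moves([
  [[255,-0.012,-0.0012,0,0,-0.2,0],[255,-0.024,-0.0012,0,0,-0.2,0],[255,-0.034,-0.0012,0.01,0,-0.2,0],[255,-0.034,-0.0012,0.022,0,-0.2,0],[255,-0.034,-0.0012,0.03,0,-0.2,0]],
])

```text
t: 6.95
tool_pos: [0.532, -0.1735, 0.2847]
tool_rot: [-3.139, -0.002, 2.362]
force: [-0.9, -0.0, -0.5]
grip_width: 0.194
```

Call:
apply_moves([
  [[255,0,0,0,0,0,0],[255,0,0,0,0,0,0],[255,0,0,0,0,0,0],[255,0,0,0,0,0,0],[255,0,0,0,0,0,0]],
])

```text
t: 7.45
tool_pos: [0.5321, -0.1734, 0.2851]
tool_rot: [-3.139, -0.002, 2.362]
force: [-0.2, 0.9, -0.2]
grip_width: 0.191
```

```bash
python3 - <<'E'
from h import *
delta([.5325,-.1733,.2858],135.4)
a=camera("scene"); cv2.imwrite("pics/s7.png",a[:,:,::-1])
cv2.imwrite("pics/c7.png",cv2.resize(a[190:240,310:380,::-1],(770,550),interpolation=cv2.INTER_CUBIC))
E
```

```text
t 7.45 pos [ 0.5321 -0.1734  0.2851] rpy [-1.7988e+02 -9.0000e-02  1.3534e+02] F [-0.23  0.89 -0.16] j [ 0.6   0.46 -0.55  1.76  0.28  1.    0.74]
shift [-0.0002  0.0004 -0.0007] rot [-0.12 -0.09 -0.06]
```

View pics/c7.png

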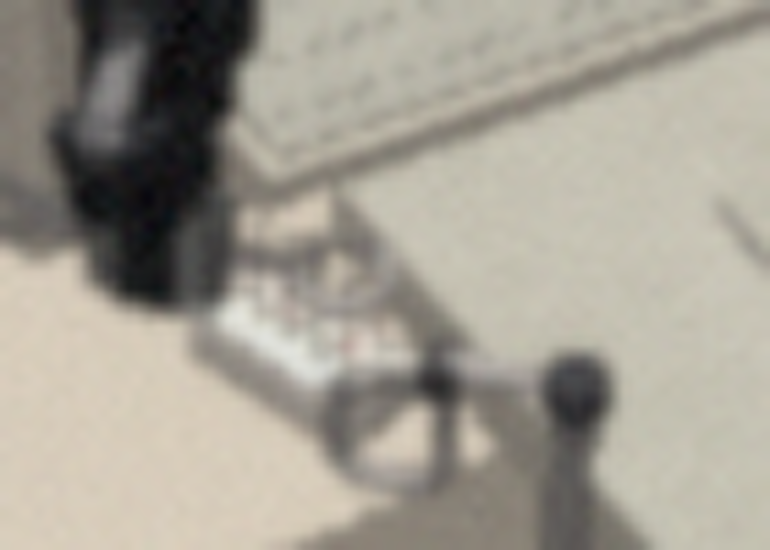

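Call:
apply_moves([
  [[255,0,0,0.004,0,0,0],[255,0,0,0.008,0,0,0],[255,0,0,0.012,0,0,0],[255,0,0,0.016,0,0,0],[255,0,0,0.019,0,0,0]],
])

```text
t: 8.0
tool_pos: [0.5319, -0.1734, 0.2654]
tool_rot: [-3.139, -0.002, 2.362]
force: [0.1, -0.2, -0.2]
grip_width: 0.195
```

Call:
apply_moves([
  [[255,0,0,0.001,0,0,0],[255,0,0,0.002,0,0,0],[255,0,0,0.003,0,0,0],[255,0,0,0.004,0,0,0],[255,0,0,0.005,0,0,0]],
])

```text
t: 8.5
tool_pos: [0.5319, -0.1734, 0.2604]
tool_rot: [-3.139, -0.002, 2.362]
force: [0.3, -0.6, -0.9]
grip_width: 0.188
```

Call:
apply_moves([
  [[255,0,0,0.0008,0,0,0],[255,0,0,0.0016,0,0,0],[255,0,0,0.0024,0,0,0],[255,0,0,0.0032,0,0,0],[255,0,0,0.004,0,0,0]],
])

```text
t: 9.0
tool_pos: [0.5319, -0.1735, 0.2564]
tool_rot: [-3.139, -0.002, 2.362]
force: [0.5, 0.3, 0.2]
grip_width: 0.189
```

Call:
apply_moves([
  [[255,0,0,0.0006,0,0,0],[255,0,0,0.0012,0,0,0],[255,0,0,0.0018,0,0,0],[255,0,0,0.0024,0,0,0],[255,0,0,0.003,0,0,0]],
])

```text
t: 9.5
tool_pos: [0.5321, -0.1736, 0.2537]
tool_rot: [-3.14, -0.001, 2.362]
force: [-0.4, -0.6, 2.8]
grip_width: 0.187
```

Call:
apply_moves([
  [[255,0,0,0.0003,0,0,0],[255,0,0,0.0006,0,0,0],[255,0,0,0.0009,0,0,0],[255,0,0,0.0012,0,0,0],[255,0,0,0.0015,0,0,0]],
])

```text
t: 10.0
tool_pos: [0.5322, -0.1736, 0.2522]
tool_rot: [-3.14, -0.001, 2.362]
force: [-1.0, -0.1, 3.9]
grip_width: 0.187
```

Call:
apply_moves([
  [[255,0,0,0.0004,0,0,0],[255,0,0,0.0008,0,0,0],[255,0,0,0.0012,0,0,0],[255,0,0,0.0016,0,0,0],[255,0,0,0.002,0,0,0]],
])

```text
t: 10.5
tool_pos: [0.5321, -0.1735, 0.2502]
tool_rot: [-3.14, -0.001, 2.362]
force: [-1.2, 0.4, 4.5]
grip_width: 0.195
```

Call:
apply_moves([
  [[255,0,0,0.0008,0,0,0],[255,0,0,0.0016,0,0,0],[255,0,0,0.0024,0,0,0],[255,0,0,0.0032,0,0,0],[255,0,0,0.004,0,0,0]],
])

```text
t: 11.0
tool_pos: [0.532, -0.1734, 0.246]
tool_rot: [-3.139, -0.002, 2.362]
force: [-3.1, 0.5, 4.6]
grip_width: 0.191
```

Call:
apply_moves([
  [[255,0,0,0.0006,0,0,0],[255,0,0,0.0012,0,0,0],[255,0,0,0.0018,0,0,0],[255,0,0,0.0024,0,0,0],[255,0,0,0.003,0,0,0]],
])

```text
t: 11.5
tool_pos: [0.5318, -0.1734, 0.2429]
tool_rot: [-3.139, -0.002, 2.362]
force: [-3.4, 0.6, 3.4]
grip_width: 0.19
```

Call:
apply_moves([
  [[255,0,0,0.0006,0,0,0],[255,0,0,0.0012,0,0,0],[255,0,0,0.0018,0,0,0],[255,0,0,0.0024,0,0,0],[255,0,0,0.003,0,0,0]],
])

```text
t: 12.0
tool_pos: [0.5318, -0.1734, 0.2398]
tool_rot: [-3.139, -0.002, 2.362]
force: [-2.6, 0.6, 3.9]
grip_width: 0.189
```

Call:
apply_moves([
  [[255,0,0,0.0005,0,0,0],[255,0,0,0.001,0,0,0],[255,0,0,0.0015,0,0,0],[255,0,0,0.002,0,0,0],[255,0,0,0.0025,0,0,0]],
])

```text
t: 12.5
tool_pos: [0.532, -0.1735, 0.2375]
tool_rot: [-3.139, -0.001, 2.362]
force: [-2.6, 0.6, 3.5]
grip_width: 0.189
```

Call:
apply_moves([
  [[255,0,0,0.0004,0,0,0],[255,0,0,0.0008,0,0,0],[255,0,0,0.0012,0,0,0],[255,0,0,0.0016,0,0,0],[255,0,0,0.002,0,0,0]],
])

```text
t: 13.0
tool_pos: [0.532, -0.1735, 0.2355]
tool_rot: [-3.139, -0.001, 2.362]
force: [-2.6, 1.5, 3.5]
grip_width: 0.191
```

Call:
apply_moves([
  [[255,0,0,0.0004,0,0,0],[255,0,0,0.0008,0,0,0],[255,0,0,0.0012,0,0,0],[255,0,0,0.0016,0,0,0],[255,0,0,0.002,0,0,0]],
])

```text
t: 13.5
tool_pos: [0.5317, -0.1734, 0.2332]
tool_rot: [-3.139, -0.002, 2.362]
force: [-3.8, 2.0, 1.3]
grip_width: 0.19
```

```bash
python3 - <<'E'
from h import *
delta([.532,-.1735,.23],135.4); print(sense()["torque"])
a=camera("scene"); cv2.imwrite("pics/s8.png",a[:,:,::-1])
cv2.imwrite("pics/c8.png",cv2.resize(a[195:245,310:380,::-1],(770,550),interpolation=cv2.INTER_CUBIC))
E
```

```text
t 13.5 pos [ 0.5317 -0.1734  0.2332] rpy [-1.7986e+02 -1.2000e-01  1.3534e+02] F [-3.8   2.02  1.3 ] j [ 0.58  0.52 -0.53  1.83  0.33  0.89  0.69]
shift [-0.0003  0.0001  0.0032] rot [-0.14 -0.12 -0.06]
[ 0.26953878  0.61593132 -0.09939217]
```

View pics/c8.png

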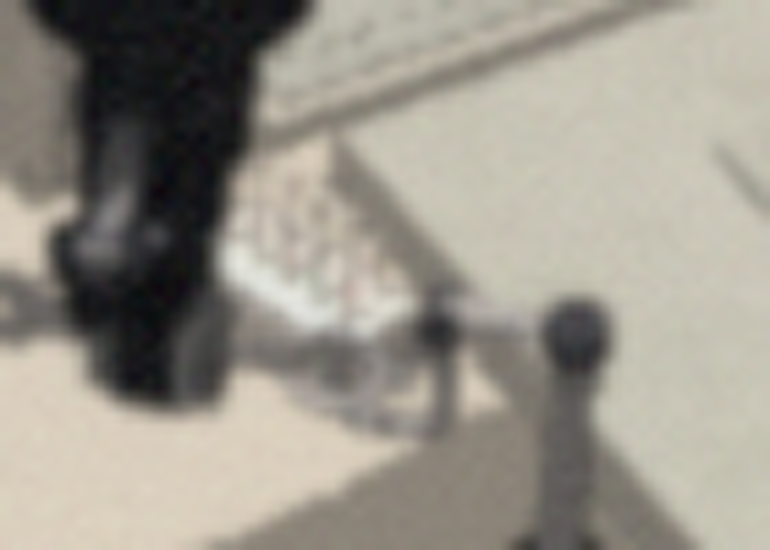

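Call:
apply_moves([
  [[255,0,0,0.0003,0,0,0],[255,0,0,0.0006,0,0,0],[255,0,0,0.0009,0,0,0],[255,0,0,0.0012,0,0,0],[255,0,0,0.0015,0,0,0]],
])

```text
t: 14.05
tool_pos: [0.5316, -0.1734, 0.2315]
tool_rot: [-3.139, -0.002, 2.362]
force: [-3.7, 2.1, -0.5]
grip_width: 0.19
```

Call:
apply_moves([
  [[255,0,0,0.0003,0,0,0],[255,0,0,0.0006,0,0,0],[255,0,0,0.0009,0,0,0],[255,0,0,0.0012,0,0,0],[255,0,0,0.0015,0,0,0]],
])

```text
t: 14.55
tool_pos: [0.5313, -0.1732, 0.2297]
tool_rot: [-3.139, -0.003, 2.362]
force: [-1.5, 1.1, -1.7]
grip_width: 0.189
```

Call:
apply_moves([
  [[255,0,0,0.0003,0,0,0],[255,0,0,0.0006,0,0,0],[255,0,0,0.0009,0,0,0],[255,0,0,0.0012,0,0,0],[255,0,0,0.0015,0,0,0]],
])

```text
t: 15.05
tool_pos: [0.5315, -0.1733, 0.2283]
tool_rot: [-3.139, -0.003, 2.362]
force: [0.5, 0.4, -0.8]
grip_width: 0.19
```

Call:
apply_moves([
  [[255,0,0,0.0002,0,0,0],[255,0,0,0.0004,0,0,0],[255,0,0,0.0006,0,0,0],[255,0,0,0.0008,0,0,0],[255,0,0,0.001,0,0,0]],
])

```text
t: 15.55
tool_pos: [0.5315, -0.1733, 0.2273]
tool_rot: [-3.139, -0.003, 2.362]
force: [0.3, -0.1, -0.9]
grip_width: 0.192
```

Call:
apply_moves([
  [[255,0,0,0.0003,0,0,0],[255,0,0,0.0006,0,0,0],[255,0,0,0.0009,0,0,0],[255,0,0,0.0012,0,0,0],[255,0,0,0.0015,0,0,0]],
])

```text
t: 16.05
tool_pos: [0.5315, -0.1734, 0.2258]
tool_rot: [-3.139, -0.003, 2.362]
force: [0.0, 0.1, -0.6]
grip_width: 0.189
```

Call:
apply_moves([
  [[255,0,0,0.0002,0,0,0],[255,0,0,0.0004,0,0,0],[255,0,0,0.0006,0,0,0],[255,0,0,0.0008,0,0,0],[255,0,0,0.001,0,0,0]],
])

```text
t: 16.55
tool_pos: [0.5315, -0.1733, 0.2248]
tool_rot: [-3.139, -0.003, 2.362]
force: [-0.4, 0.1, -0.9]
grip_width: 0.183
```

```bash
python3 - <<'E'
from h import *
delta([.532,-.1735,.224],135.4); print(sense()["torque"])
a=camera("scene"); cv2.imwrite("pics/s9.png",a[:,:,::-1])
cv2.imwrite("pics/c9.png",cv2.resize(a[200:245,315:378,::-1],(790,562),interpolation=cv2.INTER_LANCZOS4))
E
```

```text
t 16.55 pos [ 0.5315 -0.1733  0.2248] rpy [-1.7985e+02 -1.5000e-01  1.3534e+02] F [-0.45  0.14 -0.85] j [ 0.58  0.53 -0.52  1.83  0.34  0.87  0.69]
shift [-0.0005  0.0002  0.0008] rot [-0.15 -0.15 -0.06]
[-0.01846626 -0.04114267  0.01856457]
```

View pics/c9.png

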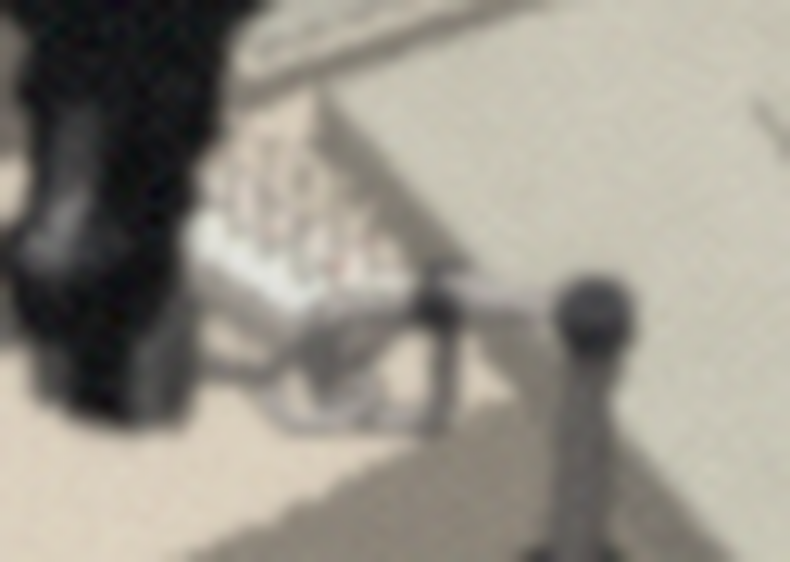

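Call:
apply_moves([
  [[200,0,0,0,0,0,0],[180,0,0,0,0,0,0],[150,0,0,0,0,0,0],[120,0,0,0,0,0,0],[90,0,0,0,0,0,0]],
], grip_force=20)

```text
t: 17.1
tool_pos: [0.5315, -0.1733, 0.2248]
tool_rot: [-3.139, -0.003, 2.362]
force: [0.2, -0.2, -0.1]
grip_width: 0.647
```

Call:
apply_moves([
  [[60,0,0,0,0,0,0],[60,0,0,0,0,0,0],[60,0,0,0,0,0,0],[60,0,0,0,0,0,0],[60,0,0,0,0,0,0]],
])

```text
t: 17.6
tool_pos: [0.5315, -0.1733, 0.2248]
tool_rot: [-3.139, -0.003, 2.362]
force: [-0.2, 0.4, -0.3]
grip_width: 0.769
```

```bash
python3 - <<'E'
from h import *
delta([.532,-.1735,.224],135.4); print(sense()["torque"],sense()["grip_width"])
a=camera("scene"); cv2.imwrite("pics/s10.png",a[:,:,::-1])
for d in masks_of("key","scene"):
    r,c=np.where(d["pixels"]); print(round(d["conf"],2),d["location"],r.min(),r.max(),c.min(),c.max(),len(r))
E
```

```text
t 17.6 pos [ 0.5315 -0.1733  0.2248] rpy [-1.7985e+02 -1.5000e-01  1.3534e+02] F [-0.22  0.4  -0.28] j [ 0.58  0.53 -0.52  1.83  0.34  0.87  0.69]
shift [-0.0005  0.0002  0.0008] rot [-0.15 -0.15 -0.06]
[-0.01973471 -0.03002188 -0.05953167] 0.7692350612281997
0.5 [249.2, 337.0] 238 261 334 347 191
```

Call:
apply_moves([
  [[60,0,0,-0.01,0,0,0],[60,0,0,-0.03,0,0,0],[60,0,0,-0.05,0,0,0],[60,0,0,-0.075,0,0,0],[60,0,0,-0.1,0,0,0]],
])

```text
t: 18.2
tool_pos: [0.5318, -0.1732, 0.3265]
tool_rot: [-3.139, -0.002, 2.362]
force: [-0.9, 0.3, -0.6]
grip_width: 0.76
```

Call:
apply_moves([
  [[60,0.03,0,0,0,0,0],[60,0.06,0,0,0,0,0],[60,0.1,0,0,0,0,0],[60,0.12,0,0,0,0,0],[60,0.12,0,0,0,0,0]],
])

```text
t: 18.7
tool_pos: [0.4447, -0.0868, 0.3279]
tool_rot: [-3.139, -0.002, 2.365]
force: [1.3, -0.5, 1.3]
grip_width: 0.766
```

```bash
python3 - <<'E'
from h import *
s=sense(); print(s["t"],s["tool_pos"],s["force"])
a=camera("scene"); b=camera("top"); cv2.imwrite("pics/s11.png",a[:,:,::-1]); cv2.imwrite("pics/t11.png",b[:,:,::-1])
for n in ("scene","top"):
  for l in ("key","eye","cone","dish","bar","model_right"):
    for d in masks_of(l,n)[:2]:
      r,c=np.where(d["pixels"]); print(n,l,round(d["conf"],2),np.round(d["location"]),r.min(),r.max(),c.min(),c.max(),"xy",np.round(ray(n,d["location"][1],d["location"][0],.02)[:2],3))
u=np.array([.712,-.702,0]);o=.5595*u+.2505*np.array([.702,.712,0])
print(proj("scene",[o+[0,0,.157-.097],o+[0,0,.157-.045],o+[0,0,.157]]).round(1))
# text view of hook-region change: gray rows
g=cv2.cvtColor(a,cv2.COLOR_RGB2GRAY); print(g[222:238,336:356])
E
```

```text
18.7 [ 0.44474731 -0.08678249  0.3278814 ] [ 1.27662663 -0.45232119  1.28399683]
scene key 0.67 [248. 344.] 235 255 339 349 xy [ 0.614 -0.15 ]
scene eye 0.62 [250. 345.] 231 262 339 350 xy [ 0.613 -0.158]
scene cone 0.65 [280. 306.] 270 287 299 312 xy [ 0.454 -0.209]
scene dish 0.77 [249. 284.] 242 258 274 294 xy [ 0.454 -0.065]
scene bar 0.58 [185. 243.] 180 192 238 256 xy [0.465 0.283]
scene bar 0.16 [267. 357.] 222 286 336 375 xy [ 0.609 -0.236]
scene model_right 0.83 [338. 403.] 326 350 391 416 xy [ 0.583 -0.504]
scene model_right 0.27 [247. 285.] 241 258 274 295 xy [ 0.459 -0.059]
top key 0.65 [213. 346.] 191 240 318 368 xy [ 0.603 -0.245]
top key 0.37 [218. 339.] 214 224 334 342 xy [ 0.589 -0.225]
top cone 0.65 [270. 330.] 262 277 321 336 xy [ 0.452 -0.2  ]
top cone 0.54 [218. 346.] 192 240 319 367 xy [ 0.589 -0.243]
top bar 0.52 [261. 147.] 252 272 134 160 xy [0.478 0.279]
top model_right 0.76 [220. 440.] 210 231 428 453 xy [ 0.585 -0.496]
[[343.8 257.4]
 [344.4 244.8]
 [345.  233.4]]
[[146 146 131 136 136 131 137 139 137 151 180 160 114  91 112 137 154 162
  169 180]
 [140 14
[... 567 characters left out ...]
 169 174
  143 125]
 [124 124 116 105  94 101 112 119 125 124 115 119 116  99  92 110 147 177
  174 147]
 [126 127 123 111 100 110 126 130 133 138 116 110 114 103  97 103 135 170
  187 179]
 [127 125 125 119 111 118 136 140 142 141 119 111 116 106  99 114 153 185
  198 195]
 [121 127 128 127 119 116 125 135 145 134 125 131 123 109 113 147 181 197
  200 200]
 [124 128 124 128 124 121 115 121 139 122 115 126 135 135 148 181 196 201
  196 201]
 [125 125 127 125 126 126 121 121 128 105 114 146 176 183 188 197 198 200
  197 200]
 [127 126 126 127 128 130 124 122 119 103 131 179 195 199 200 199 200 199
  199 202]
 [124 125 127 124 131 129 125 120 111 107 144 187 198 198 198 199 200 200
  199 199]]
```

Call:
apply_moves([
  [[60,0,0,0,0,0,0],[60,0,0,0,0,0,0],[60,0,0,0,0,0,0],[60,0,0,0,0,0,0],[60,0,0,0,0,0,0]],
])

```text
t: 19.9
tool_pos: [0.4464, -0.0889, 0.3267]
tool_rot: [-3.139, -0.003, 2.362]
force: [-0.9, -0.0, 0.3]
grip_width: 0.764
```

Call:
apply_moves([
  [[60,0,0,0,0,0,0],[60,0,0,0,0,0,0],[60,0,0,0,0,0,0],[60,0,0,0,0,0,0],[60,0,0,0,0,0,0]],
])

```text
t: 20.4
tool_pos: [0.4465, -0.0889, 0.3267]
tool_rot: [-3.139, -0.003, 2.362]
force: [0.9, 0.3, 0.3]
grip_width: 0.765
```

Call:
apply_moves([
  [[60,0,0,0,0,0,0],[60,0,0,0,0,0,0],[60,0,0,0,0,0,0],[60,0,0,0,0,0,0],[60,0,0,0,0,0,0]],
])

```text
t: 20.9
tool_pos: [0.4464, -0.0889, 0.3267]
tool_rot: [-3.139, -0.003, 2.362]
force: [-0.1, 0.0, 0.1]
grip_width: 0.763
```

```bash
python3 - <<'E'
from h import *
for k in range(2):
  camera("scene")
  for l in ("key","eye"):
    for d in masks_of(l,"scene")[:1]:
      r,c=np.where(d["pixels"]); print(l,round(d["conf"],2),np.round(d["location"],1),r.min(),r.max(),c.min(),c.max())
print(sense()["t"]); sign_off()
E
```

```text
key 0.76 [248.9 344.2] 234 259 340 351
eye 0.49 [246.4 346.3] 235 255 339 353
key 0.51 [248.3 339.6] 231 261 338 349
eye 0.76 [248.5 345.4] 231 260 338 350
21.2
the job is handed in; nothing more can be done
```

I picked the spindle key up by its grip and pushed its eye down past the gate of the larger stand's hook. I then let go, so that the key hangs from the hook, and handed the job in at 21.2 s.

- **Push:** Across the readings, one at the end of each short step, the upward push peaked near 4.6 N. It fell to about zero some 23 mm after first touch. I went about 7 mm further, and no bottom contact showed in the force.
- **Gate:** In the last close picture, taken before letting go, the gate looked shut above the eye. I had used up my 12 pictures by then, so I did not look at the gate again after release.
- **Hanging:** The last network masks put the key plumb below the crook, at about row 248, column 344 in the scene view, against a predicted column of 344 to 345. They jittered by a few pixels, so slight swinging cannot be ruled out.
- **Other things:** The cone, bar and model were found within about 1 cm of where they started. The last check found the dish only in the scene view, in its old place; the top-view network missed it. The top-view network also took the stand for the key and the cone.
- **Robot:** The gripper was clear of everything, with wrist force near zero.

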